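# Unlatch and open the guard gate of the loco test stand

## Task

Open the guard gate of the test stand so that the locomotive behind it can be got at: lift the latch bar by its black knob until it is free to pass out between the lip and the hood of its catch, swing the gate out towards you until it stands about square to the front of the stand, and let go so that the bar falls back down. Nobody has measured the height at which the catch is clamped, so find the gap by feel, with a light touch, and never force the bar against the lip or the hood. Swing the gate steadily, do not fling it, and leave the locomotive and the things around the stand alone.

Things in the scene. Friction and masses are not known exactly. Their poses are not given: they have to be found in the camera images.
- test_stand: Fixed guarded test stand, plywood base 156 x 250 mm and 12 mm thick, aluminium posts, clear side, back and roof panels, 133 mm high. Origin: centre of the base's underside, on the bench. x points from the barred gate at the front towards the back, y to the hinge side, z up. It stands at a different place and yaw each time.
- gate (a joint): Gate angle, rad: 0 shut, grows as it swings out to the front (clockwise seen from above), stop at 1.8. Barred aluminium frame 176 mm wide, 10 mm thick, 19 to 125 mm above the bench, on a vertical hinge at its +y edge; middle plane 60 mm in front of the stand's origin when shut. Light friction (0.04 N m), no spring: it stays where it is left.
- gate_hinge (a point): Point on the gate's hinge axis, 100 mm above the bench, at x = -60 mm, y = +90 mm in the stand's frame. Its x axis points from the gate's front face to its back face and turns with the gate.
- latch (a joint): Angle of the latch bar on the gate, rad: 0 level, resting on its pin; grows as its free end is lifted; stop at 0.27. Only its weight brings it down.
- latch_bar: Steel latch bar on the front of the gate, 6 mm thick, 10 mm high, about 0.14 kg. Origin on its pivot: 25 mm from the gate's hinge axis, 100 mm above the bench, 12.5 mm in front of the gate's middle plane. With the gate shut it runs from there along the stand's -y to its free end, 182 mm away; the catch is 168 mm from the pivot.
- knob (a point): Middle of the grip on the latch bar's black knob: round, 14 mm in diameter, standing out level 51 mm to the front, 115 mm from the bar's pivot. The point is 34 mm in front of the bar's middle, 100 mm above the bench with the bar down. Pinch it from above, fingers closing along the bar; it turns between them as the bar tilts. 1 mm up here is about 1.5 mm at the catch.
- keeper: Fixed slotted aluminium plate on the front of the latch post, 4 x 18 x 96 mm; origin 98 mm above the bench, at x = -61 mm, y = -103 mm in the stand's frame. Carries the steel catch block, 10 mm wide and rigid: a lip stands 3.5 mm in front of the bar, and a hood reaches over the bar as far forward as the lip (24 mm in front of the gate's middle plane).
- lip_lowest (a point): Lowest place the lip's top edge can have: 98 mm above the bench. The block is clamped 0 to 28 mm higher, different each time and measured nowhere. The hood's underside is 16 mm above the lip's top: 4 to 6 mm to spare for the 10 mm high bar, less the more it tilts. At the catch the bar must rise 3 to 31 mm to clear the lip, and meets the hood 4 to 6 mm above that.
- loco: Model diesel locomotive, 149 x 37 x 45 mm, on a piece of track inside the guard; to be left alone. Origin under its middle, y along it.
- paint_jar: Small paint jar, 30 mm across, 42 mm high, upright beside the stand's latch side; origin under its middle. Bystander.
- buffer_stop: Small buffer stop, 30 x 34 x 28 mm, beside the stand's hinge side; origin under its middle. Bystander.
- screwdriver: Screwdriver, 157 mm long, 19 mm handle, lying to the right of the work; origin under its middle, y along it. Bystander.

How it is judged:
By the outcome, as a careful person would: the job done as asked, in the order asked, and still so for the second after the job is handed in, with the robot touching nothing.
It also fails if it takes over 61 s, if anything falls off the work surface, if the arm or the gripper's body presses on something with over 40 N, if the wrist force passes 120 N, or if a joint passes its speed limit or range.

## Robot

A 7-joint arm with a two-finger parallel gripper is mounted at the origin on a cart in front of the work surface, level with it; the furniture and walls round the work are solid. World frame = base frame: x ahead of the robot, y to its left, z up, the work surface at z = 0. Lengths are in m, angles in rad, forces in N, time in s.
With the tool pointing down it reaches from about 0.4 to 0.85 m from the base axis. Payload 6.9 kg.
Tool frame: the origin (TCP) lies at the very end of the fingers, on their centre line; the grasp point (between the pads) lies robot.hold_point_z behind it (robot.hold_point_z is the distance from the TCP to the grasp point, in m); z points along the fingers, y is the direction in which the jaws open and shut (so a half turn about z gives the same grasp; the last joint's range is limited). The gripper opens to 85 mm and grips with 20 to 120 N. Pads are 22 mm wide; open, the fingers measure 114 mm over their backs; the gripper's body (76 mm by 85 mm) begins 54 mm behind the grasp point. The pads swing forward as they close: fully open they stand 13 mm farther back than shut.
Start: joints at [1.27, 0.507, -0.238, 1.5, 0.126, 1.149, -0.155], TCP at [0.247, -0.574, 0.231] pointing down, gripper open.
Joint ranges: [-3.08, 3.08], [-0.24, 2.05], [-1.43, 1.35], [0, 2.5], [-1.52, 4.66], [0.17, 1.96], [-2.89, 2.89]. Speed limits (rad/s): [2.39, 2.39, 3.14, 3.14, 3.14, 3.14, 3.14].

## Interface

Orientations are given as a unit quaternion [x, y, z, w].
In Python, from station import status, viewer, job, spotter, robot gives the robot as it stands. The module is installed in compiled form; this text tells all that it offers.
- The arm moves only by the shell command python3 -m inch 'ROWS' [FORCE]. ROWS is JSON, a list that holds one entry, the list of rows, each a list of 7 numbers: the turn, a rotation vector about the tool's x, y, z in rad, then the shift along the tool's x, y, z in mm, then the closure, from 0 (fully open) to 1 (shut). A call has 1 to 20 rows; each row is the pose to reach, as a shift and turn from the pose commanded when the call began, along the tool's axes at that moment; what a row does not reach only later rows make up. A row lasts 1/8 s, in which the tool goes at most 62.5 mm and 10.7 degrees, less where a joint would pass 70% of its speed; a pose out of reach is approached as far as the arm can. A call with a gripper value outside its range is refused whole. The fingers move at their own pace and stop on an object; FORCE is the grip in N (left out, the last holds). Time passes only in rows, so rows that repeat a pose let the fingers close. It gives the time, the measured TCP pose, the force and the opening at its end, in the units of the state.
- status.get_obs(): the state, without advancing time (a new reading comes with each control period).
- viewer.snapshot(name): name is "scene" or "top"; returns a dict with "pixels" (420x560x3 uint8, red, green, blue), "fovy" (degrees; the focal length in pixels is half the picture's height over the tangent of half this angle, whatever the lens; pixels are square), "cx", "cy" (the principal point, pixels), "extrinsics" (4x4, takes a point from camera to world coordinates). Camera axes: x right, y down, z forward; pixel columns grow to the right and rows downward; lengths in m; the calibration is good to about 2 mm. A picture is of the moment at which its call begins. There is no depth.
- job.finish_job(): hands the job in, once; it reports no verdict.
Trained networks look in the newest picture that a camera, given by its name, has taken for a name from the list of things; names that differ only in an ending like _2 or _b are one class to them, and where a whole thing is asked for, a point or a joint stands for the part that bears it (a point fixed in the world has none). Each returns a list of dicts, best first, with "conf" (0 to 1); they miss things now and then, are a little off and sometimes report something else, mostly with a low value. They report only what shows in the picture. A call takes as long as a camera call.
- spotter.masks_of(camera, name): "region" (420x560 bool, what is visible of it) and "extent" ([left, top, right, bottom] in pixels, round what is visible of it).
- spotter.place_of(camera, name): "at" ([column, row] in pixels: a listed point, or the origin of a listed thing).
The state is a dict: "time": time; "joints": joint angles; "joint_velocities": joint speeds; "joint_torque": joint torques, N m; "position": TCP position; "tcp_rot": TCP orientation; "force": force on the tool from outside, world axes, zero at the start; "ft_torque": the same for the moment, N m; "gripper_width": opening from 0.0 (shut) to 1.0 (fully open).
Only numpy, scipy, OpenCV 4.12 (cv2) and the standard library are available. Lean on these libraries where they do the work, as an engineer would, in place of code of your own. Each camera call takes 0.05 s, during which the arm holds its last target.

## Working session

There is one attempt and no reset: what is moved stays moved. The work goes in short steps, Python scripts to look and compute and a shell command to move; the robot and the scene stay as the last step left them, time stands still between calls to the robot, and variables do not carry over. Pictures are saved under pics/ and viewed, and the job is handed in when it is done.

```bash
mkdir -p pics; cat > h.py <<'E'
import numpy as np, cv2
from scipy.spatial.transform import Rotation as R
from station import status, viewer, job, spotter, robot
def snap(c,fn=None):
    s=viewer.snapshot(c)
    if fn: cv2.imwrite('pics/'+fn,np.ascontiguousarray(s['pixels'][...,::-1]))
    return s
def ray(s,px):
    f=210/np.tan(np.radians(s['fovy'])/2); T=np.array(s['extrinsics'])
    d=T[:3,:3]@np.array([(px[0]-s['cx'])/f,(px[1]-s['cy'])/f,1]); return T[:3,3],d
def atz(s,px,z):
    o,d=ray(s,px); return o+d*(z-o[2])/d[2]
def proj(s,p):
    f=210/np.tan(np.radians(s['fovy'])/2); T=np.array(s['extrinsics'])
    c=T[:3,:3].T@(np.array(p)-T[:3,3]); return c[:2]/c[2]*f+[s['cx'],s['cy']]
def tri(rs):
    A=0;b=0
    for o,d in rs:
        d=d/np.linalg.norm(d);P=np.eye(3)-np.outer(d,d);A=A+P;b=b+P@o
    return np.linalg.solve(A,b)
E
python3 - <<'E'
from h import *
o=status.get_obs();print({k:np.round(v,4) for k,v in o.items()},robot.hold_point_z)
S={c:snap(c,c+'0.png') for c in('scene','top')}
for c in S: print(c,np.round(S[c]['extrinsics'],3).tolist(),S[c]['fovy'])
for n in['test_stand','gate_hinge','latch_bar','knob','keeper','lip_lowest','loco','paint_jar','buffer_stop','screwdriver']:
    rs=[]
    for c in S:
        r=spotter.place_of(c,n)
        print(n,c,[(np.round(q['at'],1).tolist(),round(q['conf'],2)) for q in r[:2]])
        if r: rs.append(ray(S[c],r[0]['at']))
    if len(rs)==2: print('   tri',np.round(tri(rs),4))
E
```

```text
{'time': np.float64(0.0), 'joints': array([ 1.2695,  0.5083, -0.2375,  1.5011,  0.1257,  1.1489, -0.1548]), 'joint_velocities': array([-0.0006, -0.0009,  0.0002,  0.0003, -0.0001, -0.0015, -0.    ]), 'joint_torque': array([ 6.00000e-04, -6.20599e+01, -2.18620e+00, -2.49656e+01,
        1.28000e-02,  1.21000e-02,  0.00000e+00]), 'position': array([ 0.247 , -0.5736,  0.2304]), 'tcp_rot': array([ 9.794e-01,  2.020e-01, -2.000e-04, -9.000e-04]), 'force': array([ 0.3087,  0.5081, -0.4684]), 'ft_torque': array([-0.0115,  0.0075, -0.0034]), 'gripper_width': np.float64(0.9981)} 0.0187
scene [[-0.673, -0.366, 0.642, -0.229], [-0.739, 0.307, -0.6, 0.649], [0.023, -0.879, -0.477, 0.681], [0.0, 0.0, 0.0, 1.0]] 51.49156724293924
top [[0.019, -0.984, 0.176, 0.39], [-1.0, -0.021, -0.015, -0.052], [0.018, -0.176, -0.984, 1.041], [0.0, 0.0, 0.0, 1.0]] 49.75368620050814
test_stand scene [([242.3, 240.1], 0.82), ([225.2, 226.9], 0.45)]
test_stand top [([246.4, 178.1], 0.7), ([340.6, 177.2], 0.35)]
   tri [ 0.6419  0.0099 -0.0049]
gate_hinge scene []
gate_hinge top [([199.7, 195.3], 0.82)]
latch_bar sce
[... 180 characters left out ...]
4], 0.18)]
   tri [ 0.5263 -0.0315  0.0941]
keeper scene [([227.8, 227.6], 0.68), ([278.1, 218.5], 0.63)]
keeper top [([291.4, 203.1], 0.56)]
   tri [ 0.6293 -0.0316  0.0232]
lip_lowest scene [([288.3, 211.6], 0.51)]
lip_lowest top [([287.1, 210.3], 0.43)]
   tri [ 0.5496 -0.0844  0.0953]
loco scene [([283.3, 211.3], 0.7), ([239.9, 229.6], 0.43)]
loco top [([200.8, 196.8], 0.23)]
   tri [0.511  0.0471 0.1795]
paint_jar scene [([296.3, 211.2], 0.45)]
paint_jar top []
buffer_stop scene [([190.2, 263.5], 0.41)]
buffer_stop top [([168.6, 187.9], 0.56)]
   tri [0.615  0.1929 0.0097]
screwdriver scene [([364.6, 217.7], 0.61)]
screwdriver top [([401.0, 243.9], 0.6)]
   tri [ 0.4885 -0.3543  0.0035]
```

View pics/scene0.png

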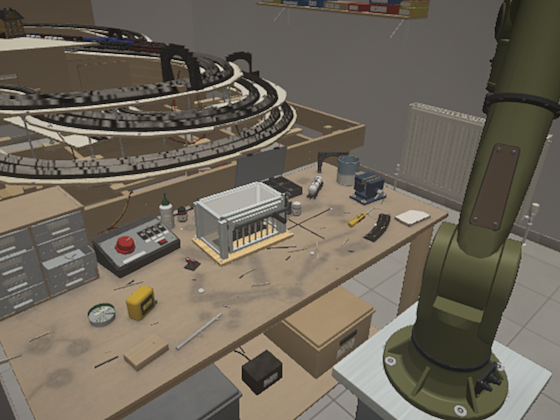

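View pics/top0.png

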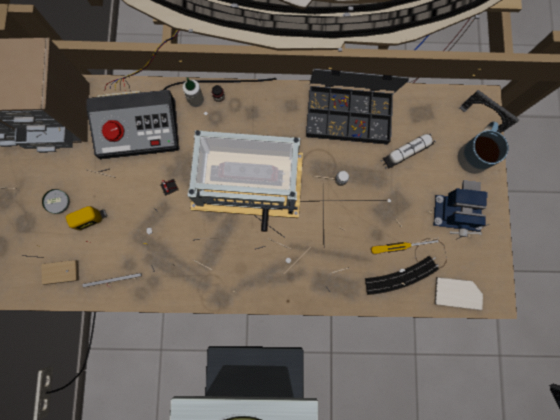

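The stand is at about (265,175) in the top view, with the knob pointing at the robot at (265,220). The scene view shows it at (240,225). Next I fit the stand's pose to these detections.

```bash
python3 - <<'E'
from h import *
from scipy.optimize import least_squares
S={c:snap(c) for c in('scene','top')}
P={'test_stand':(0,0,0),'gate_hinge':(-60,90,100),'latch_bar':(-72.5,65,100),'knob':(-106.5,-50,100),'keeper':(-61,-103,98),'lip_lowest':(-84,-103,98)}
D=[]
for n in P:
    for c in S:
        for q in spotter.place_of(c,n)[:2]: D.append((n,c,q['at'],q['conf']))
def w(p,n):
    x,y,z=np.array(P[n])/1e3; C,s=np.cos(p[2]),np.sin(p[2]); return np.array([p[0]+C*x-s*y,p[1]+s*x+C*y,z])
f=lambda p:np.concatenate([(proj(S[c],w(p,n))-a)*k for n,c,a,k in D])
r=least_squares(f,[.64,.01,-.06],loss='cauchy',f_scale=1.5)
p=r.x;print(p)
for n,c,a,k in D: print(n,c,np.round(a,1),round(k,2),np.round(proj(S[c],w(p,n))-a,1))
for n in P: print(n,np.round(w(p,n),4))
im=S['top']['pixels'][...,::-1].copy();im2=S['scene']['pixels'][...,::-1].copy()
B=[(-78,-125,12),(-78,125,12),(78,125,12),(78,-125,12)]
for b in B:
    P['b']=b
P2=B+[P['knob'],P['latch_bar'],P['lip_lowest'],P['gate_hinge']]
out=[]
for I,c,(u,v) in((im,'top',(170,110)),(im2,'scene',(175,160))):
    k=5;J=cv2.resize(I[v:v+120,u:u+150],None,fx=k,fy=k,interpolation=cv2.INTER_CUBIC)
    for b in P2:
        P['b']=b;q=(proj(S[c],w(p,'b'))-[u,v]+.5)*k;cv2.circle(J,tuple(int(t) for t in q),4,(0,0,255),1)
    cv2.imwrite(f'pics/z_{c}.png',J)
E
```

```text
[ 0.63264031  0.011577   -0.05438372]
test_stand scene [241.5 239.8] 0.84 [1.5 0.2]
test_stand top [246.2 180.3] 0.59 [-0.1  1.8]
gate_hinge scene [224.1 229.9] 0.75 [ 2.1 -1.3]
gate_hinge top [200.2 196.5] 0.94 [-1.6 -0.8]
gate_hinge top [294.8 203.6] 0.18 [-96.2  -7.9]
latch_bar scene [237.4 225.8] 0.85 [-0.4  1.7]
latch_bar top [206.6 201.9] 0.83 [3.2 0.5]
knob scene [278.6 221.1] 0.7 [ 1.3 -1.6]
knob scene [241.6 227.5] 0.56 [38.3 -8. ]
knob top [262.7 224.3] 0.91 [ 0.3 -1.9]
knob top [244.7 178.4] 0.26 [18.3 44. ]
keeper scene [285.9 207. ] 0.61 [-1.3  1.1]
keeper top [290.5 202.6] 0.52 [-0.9  0.6]
keeper top [400.5 244.2] 0.28 [-110.9  -41. ]
lip_lowest scene [292.2 215.2] 0.67 [-2.5 -4. ]
lip_lowest top [290.2 210.4] 0.62 [-1.3  3.5]
test_stand [0.6326 0.0116 0.    ]
gate_hinge [0.5776 0.1047 0.1   ]
latch_bar [0.5638 0.0804 0.1   ]
knob [ 0.5236 -0.0326  0.1   ]
keeper [ 0.5661 -0.088   0.098 ]
lip_lowest [ 0.5432 -0.0867  0.098 ]
```

View pics/z_top.png

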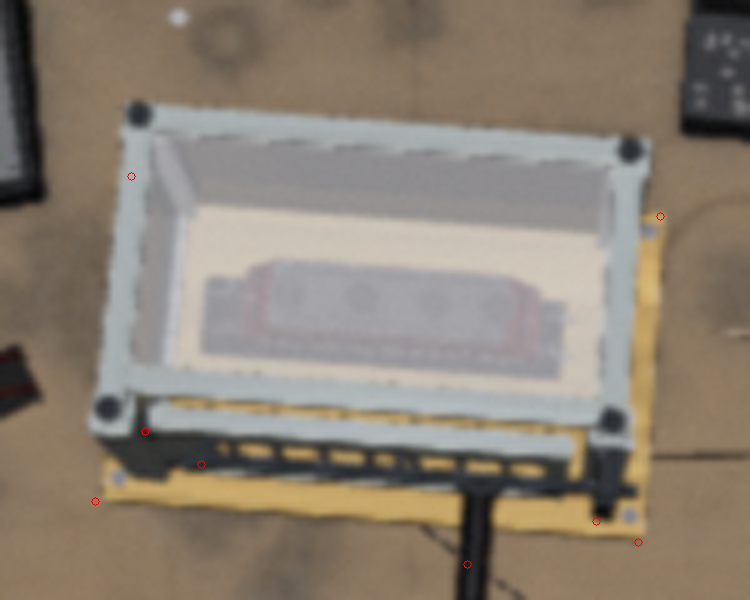

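View pics/z_scene.png

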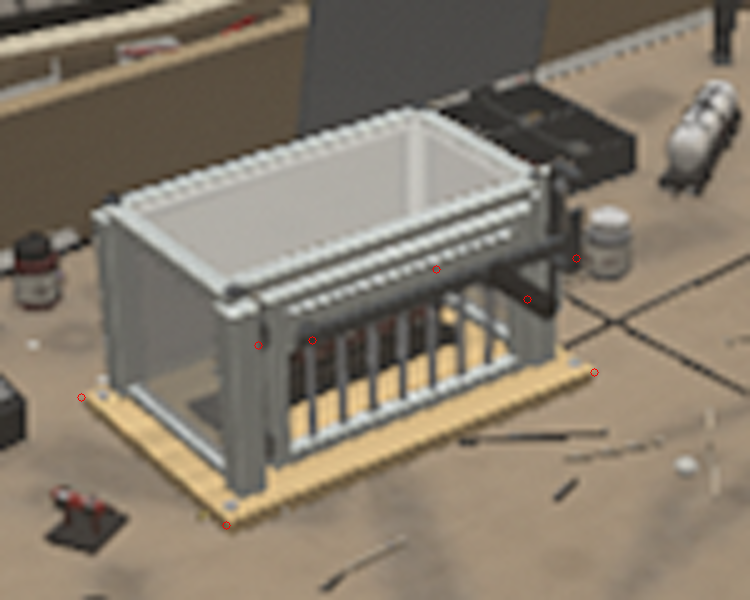

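The base corners and the knob sit about 1.3 px to the right of the fit. I'll refine using the knob's measured centreline and the visible base corners.

```bash
python3 - <<'E'
from h import *
from scipy.optimize import least_squares
S={c:snap(c) for c in('scene','top')}
g=S['top']['pixels'].astype(float).mean(2)
cl=[]
for r in range(211,228):
    row=g[r,255:275]; bg=np.median(row); wt=np.clip(bg-25-row,0,None); cl.append((r,round((wt*np.arange(255,275)).sum()/wt.sum(),2) if wt.sum() else None))
print(cl)
m=spotter.masks_of('top','test_stand'); print(m[0]['extent'],m[0]['conf'])
m=spotter.masks_of('top','knob'); print(m[0]['extent'],m[0]['conf'])
# corners on image (px) with z 12mm top edges
U=np.array([170,110]);V=np.array([175,160])
C=[('top',(-78,125,12),U+np.array([104,496])/5-.5),('top',(-78,-125,12),U+np.array([644,533])/5-.5),('top',(78,-125,12),U+np.array([665,215])/5-.5),
('scene',(-78,125,12),V+np.array([231,523])/5-.5),('scene',(-78,-125,12),V+np.array([598,371])/5-.5),('scene',(78,125,12),V+np.array([84,396])/5-.5)]
def w(p,q):
    x,y,z=np.array(q)/1e3; C_,s=np.cos(p[2]),np.sin(p[2]); return np.array([p[0]+C_*x-s*y,p[1]+s*x+C_*y,z])
for sel in('top','scene','both'):
    D=[c for c in C if sel in(c[0],'both')]
    r=least_squares(lambda p:np.concatenate([proj(S[c],w(p,q))-a for c,q,a in D]),[.63,.01,-.05]);p=r.x
    print(sel,p,np.round(r.fun,1).tolist(),'knob',w(p,(-106.5,-50,100)),'hinge',w(p,(-60,90,100)))
    q1=proj(S['top'],w(p,(-92,-50,107)));q2=proj(S['top'],w(p,(-120,-50,107)));print(' knob line top',q1,q2)
E
```

```text
[(211, np.float64(265.05)), (212, np.float64(264.9)), (213, np.float64(264.86)), (214, np.float64(264.81)), (215, np.float64(264.71)), (216, np.float64(264.74)), (217, np.float64(264.73)), (218, np.float64(264.65)), (219, np.float64(264.47)), (220, np.float64(264.15)), (221, np.float64(264.25)), (222, np.float64(264.23)), (223, np.float64(264.14)), (224, np.float64(264.1)), (225, np.float64(264.04)), (226, np.float64(263.9)), (227, np.float64(263.82))]
[187.4, 130.3, 300.6, 232.1] 0.7
[209.1, 202.3, 289.2, 232.2] 0.74
top [ 0.63539511  0.00868965 -0.05355568] [-0.3, 0.1, 0.1, 0.7, 0.2, -0.8] knob [ 0.5263713  -0.03553771  0.1       ] hinge [0.58029884 0.10177242 0.1       ]
 knob line top [264.91760005 213.79301398] [263.87090159 227.06739434]
scene [ 0.63314537  0.00904662 -0.05278395] [-0.0, 0.1, -0.2, -0.0, 0.2, -0.0] knob [ 0.52415572 -0.03526486  0.1       ] hinge [0.57797728 0.10208684 0.1       ]
 knob line top [264.75586119 214.83787274] [263.71825739 228.12406833]
both [ 0.63480806  0.00861445 -0.05178039] [-0.3, 0.4, 0.2, 0.9, 0.2, -0.7, -0.2, -0.2, -0.4, -0.3, -0.0, -0.3] knob [ 0.52586294 -0.03580638  0.1       ] hinge [0.57954663 0.10159926 0.1       ]
 knob line top [265.0281512  214.03523414] [264.00581623 227.31384249]
```

```bash
python3 -m inch '[[[0,0,-0.1,12,-10,0,0],[0,0,-0.27,40,-33,0,0],[0,0,-0.45,72,-60,0,0],[0,0,-0.63,105,-86,0,0],[0,0,-0.81,138,-113,0,0],[0,0,-0.99,170,-140,5,0],[0,0,-1.17,203,-166,5,0],[0,0,-1.35,236,-193,5,0],[0,0,-1.53,268,-220,10,0],[0,0,-1.71,300,-246,10,0],[0,0,-1.89,333,-273,15,0],[0,0,-2.07,366,-300,15,0],[0,0,-2.25,398,-326,20,0],[0,0,-2.42,428,-351,20,0],[0,0,-2.56,450,-369,25,0],[0,0,-2.65,464,-380,25,0],[0,0,-2.682,469,-384,25,0],[0,0,-2.682,469,-384,25,0],[0,0,-2.682,469,-384,25,0]]]'
cat > st.py <<'E'
from h import *
o=status.get_obs();r=R.from_quat(o['tcp_rot']).as_matrix();p=o['position']
print('t',round(o['time'],2),'p',np.round(p*1e3,2),'az x',round(np.degrees(np.arctan2(r[1,0],r[0,0])),2),'tilt',np.round(r[:2,2],4),'F',np.round(o['force'],2),'w',round(o['gripper_width'],3))
f=np.array(o['force']);print('F tool',np.round(r.T@f,2),'joints',np.round(o['joints'],2))
E
python3 st.py
```

```text
time: 4.38
position: [0.5258, -0.0368, 0.2063]
tcp_rot: [0.028, 1.0, -0.0, -0.0]
force: [0.0, 0.4, 0.5]
gripper_width: 1.003
t 4.38 p [525.78 -36.8  206.25] az x 176.83 tilt [-0.0003 -0.0007] F [0.   0.39 0.53] w 1.003
F tool [ 0.02  0.39 -0.53] joints [ 0.67  0.52 -1.    1.79  0.49  1.1   1.02]
```

```bash
python3 -m inch '[[[0,0,0,0,1.3,10,0],[0,0,0,0,1.3,30,0],[0,0,0,0,1.3,55,0.1],[0,0,0,0,1.3,80,0.2],[0,0,0,0,1.3,102,0.3],[0,0,0,0,1.3,116,0.4],[0,0,0,0,1.3,123,0.5],[0,0,0,0,1.3,125,0.6],[0,0,0,0,1.3,125,0.6]]]'
python3 - <<'E'
from h import *
s=snap('scene');t=snap('top')
J=np.hstack([cv2.resize(np.ascontiguousarray(I[v:v+120,u:u+80,::-1]),None,fx=5,fy=5,interpolation=cv2.INTER_CUBIC) for I,u,v in((s['pixels'],235,150),(t['pixels'],225,150))])
cv2.imwrite('pics/g1.png',J[:600])
E
python3 st.py
```

```text
time: 5.5
position: [0.5265, -0.0344, 0.0817]
tcp_rot: [0.026, 1.0, 0.0, 0.0]
force: [0.2, 0.0, -0.3]
gripper_width: 0.4
t 5.6 p [526.49 -34.47  81.84] az x 176.97 tilt [ 0.001  -0.0001] F [ 0.24  0.74 -0.22] w 0.399
F tool [-0.2   0.75  0.22] joints [ 0.57  0.66 -0.87  1.94  0.67  0.85  0.85]
```

View pics/g1.png

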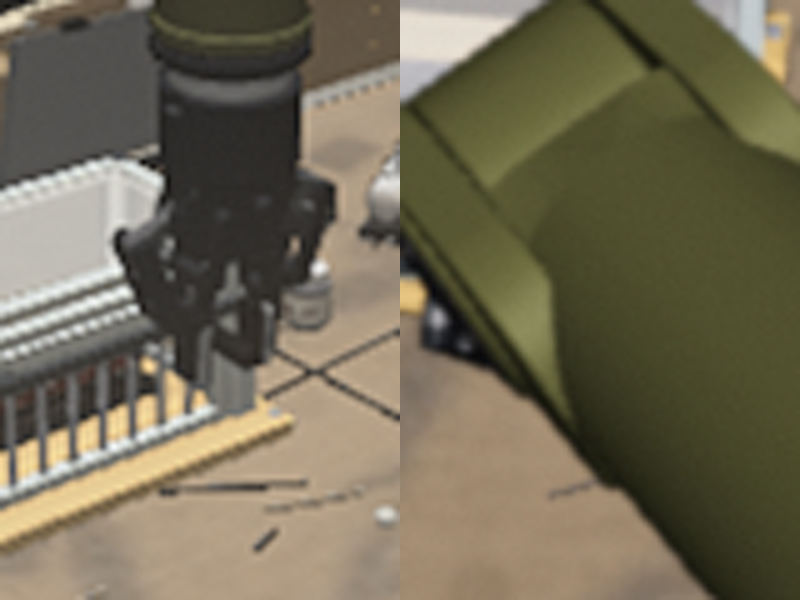

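The knob is hidden behind the jaws: the left finger is at about (195,370) and the right at about (255,345). I'll shift 1 mm back and close lightly in steps, watching the sideways force.

```bash
python3 -m inch '[[[0,0,0,0,-1,0,0.7],[0,0,0,0,-1,0,0.77],[0,0,0,0,-1,0,0.79],[0,0,0,0,-1,0,0.79]]]' 20
python3 st.py
python3 -m inch '[[[0,0,0,0,0,0,0.82],[0,0,0,0,0,0,0.82]]]'
python3 st.py
```

```text
time: 6.1
position: [0.5261, -0.0354, 0.0813]
tcp_rot: [0.026, 1.0, 0.0, 0.0]
force: [-0.9, -0.1, -0.6]
gripper_width: 0.208
t 6.1 p [526.08 -35.45  81.32] az x 176.97 tilt [0.     0.0001] F [-0.87 -0.07 -0.6 ] w 0.208
F tool [ 0.87 -0.11  0.6 ] joints [ 0.57  0.66 -0.87  1.94  0.67  0.85  0.86]
time: 6.35
position: [0.5261, -0.0354, 0.0813]
tcp_rot: [0.026, 1.0, 0.0, -0.0]
force: [-1.0, 0.4, -0.3]
gripper_width: 0.178
t 6.35 p [526.08 -35.44  81.28] az x 176.97 tilt [-0.  0.] F [-0.99  0.42 -0.27] w 0.178
F tool [1.01 0.37 0.27] joints [ 0.57  0.66 -0.87  1.94  0.67  0.85  0.86]
```

```bash
python3 -m inch '[[[0,0,0,0,0,0,0.85],[0,0,0,0,0,0,0.87],[0,0,0,0,0,0,0.87]]]' 20
python3 st.py
```

```text
time: 6.72
position: [0.526, -0.0356, 0.0813]
tcp_rot: [0.026, 1.0, -0.0, -0.0]
force: [-2.4, -0.7, 2.7]
gripper_width: 0.151
t 6.72 p [526.04 -35.6   81.32] az x 176.97 tilt [-0.0001 -0.0002] F [-2.41 -0.71  2.73] w 0.151
F tool [ 2.37 -0.84 -2.73] joints [ 0.57  0.66 -0.87  1.94  0.67  0.85  0.86]
```

```bash
python3 -m inch '[[[0,0,0,0,0,0,0.95],[0,0,0,0,0,0,1],[0,0,0,0,0,0,1]]]' 20
python3 st.py
python3 -m inch '[[[0,0,0,0,0,-0.5,1],[0,0,0,0,0,-1,1],[0,0,0,0,0,-1,1]]]' 20
python3 st.py
```

```text
time: 7.1
position: [0.526, -0.0356, 0.0813]
tcp_rot: [0.026, 1.0, -0.0, -0.0]
force: [-0.3, -1.4, 2.7]
gripper_width: 0.156
t 7.1 p [526.04 -35.63  81.3 ] az x 176.97 tilt [-0.0001 -0.0002] F [-0.26 -1.41  2.66] w 0.156
F tool [ 0.18 -1.43 -2.66] joints [ 0.57  0.66 -0.87  1.94  0.67  0.85  0.86]
time: 7.48
position: [0.5259, -0.0356, 0.0821]
tcp_rot: [0.026, 1.0, -0.0, -0.0]
force: [-0.5, -1.8, -1.9]
gripper_width: 0.156
t 7.47 p [525.91 -35.57  82.13] az x 176.97 tilt [-0.0004 -0.    ] F [-0.5  -1.76 -1.93] w 0.156
F tool [ 0.4  -1.78  1.93] joints [ 0.57  0.66 -0.87  1.94  0.67  0.86  0.86]
```

```bash
cat > ck.py <<'E'
import sys
from h import *
o=status.get_obs();f=np.array(o['force']);r=R.from_quat(o['tcp_rot']).as_matrix();p=o['position']
ft=r.T@f
print(round(o['time'],2),np.round(p*1e3,2),'Ft',np.round(ft,2),'Tt',np.round(r.T@np.array(o['ft_torque']),2),'w',round(o['gripper_width'],3))
lim=float(sys.argv[1]) if len(sys.argv)>1 else 4
sys.exit(1 if abs(ft[2])>lim or np.hypot(ft[0],ft[1])>lim+1 else 0)
E
I="python3 -m inch"; C="python3 ck.py 4"
q(){ "$@" >/dev/null; }
q $I '[[[0,0,0,0,0,-0.5,1],[0,0,0,0,0,-1,1],[0,0,0,0,0,-1,1]]]' && $C && q $I '[[[0,0,0,0,0,-0.5,1],[0,0,0,0,0,-1,1],[0,0,0,0,0,-1,1]]]' && $C && q $I '[[[0,0,0,0,0,-0.5,1],[0,0,0,0,0,-1,1],[0,0,0,0,0,-1,1]]]' && $C && q $I '[[[0,0,0,0,0.05,-0.5,1],[0,0,0,0,0.05,-1,1],[0,0,0,0,0.05,-1,1]]]' && $C && q $I '[[[0,0,0,0,0.05,-0.5,1],[0,0,0,0,0.05,-1,1],[0,0,0,0,0.05,-1,1]]]' && $C
```

```text
7.85 [525.9  -35.57  83.24] Ft [ 1.51 -2.02  1.68] Tt [0.5  0.23 0.09] w 0.153
8.22 [525.97 -35.6   84.29] Ft [ 0.88 -1.43  2.19] Tt [ 0.66  0.23 -0.03] w 0.155
8.6 [526.05 -35.57  85.33] Ft [ 1.04 -3.13  2.2 ] Tt [0.61 0.3  0.01] w 0.157
8.97 [526.07 -35.53  86.31] Ft [ 0.85 -3.32  2.04] Tt [ 0.78  0.21 -0.04] w 0.156
9.35 [526.06 -35.46  87.34] Ft [ 1.41 -3.67  1.88] Tt [ 0.84  0.31 -0.  ] w 0.157
```

```bash

I="python3 -m inch"; C="python3 ck.py 4"
q(){ "$@" >/dev/null; }
q $I '[[[0,0,0,0,-0.3,-0.5,1],[0,0,0,0,-0.5,-1,1],[0,0,0,0,-0.5,-1,1]]]' && $C && q $I '[[[0,0,0,0,0,-0.5,1],[0,0,0,0,0,-1,1],[0,0,0,0,0,-1,1]]]' && $C 
```

```text
9.72 [526.12 -35.49  88.4 ] Ft [ 1.75 -1.67  1.24] Tt [ 0.37  0.34 -0.03] w 0.154
10.1 [526.12 -35.46  89.36] Ft [1.3  0.03 1.42] Tt [ 0.11  0.28 -0.02] w 0.154
```

```bash

I="python3 -m inch"; C="python3 ck.py 4"
q(){ "$@" >/dev/null; }
q $I '[[[0,0,0,0,0.05,-0.5,1],[0,0,0,0,0.05,-1,1],[0,0,0,0,0.05,-1,1]]]' && $C && q $I '[[[0,0,0,0,0.05,-0.5,1],[0,0,0,0,0.05,-1,1],[0,0,0,0,0.05,-1,1]]]' && $C && q $I '[[[0,0,0,0,0.1,-0.5,1],[0,0,0,0,0.1,-1,1],[0,0,0,0,0.1,-1,1]]]' && $C && q $I '[[[0,0,0,0,0.1,-0.5,1],[0,0,0,0,0.1,-1,1],[0,0,0,0,0.1,-1,1]]]' && $C  && q $I '[[[0,0,0,0,0.1,-0.5,1],[0,0,0,0,0.1,-1,1],[0,0,0,0,0.1,-1,1]]]' && $C  && q $I '[[[0,0,0,0,0.1,-0.5,1],[0,0,0,0,0.1,-1,1],[0,0,0,0,0.1,-1,1]]]' && $C
```

```text
10.47 [526.16 -35.44  90.42] Ft [1.27 0.49 2.56] Tt [-0.2   0.26 -0.03] w 0.155
10.85 [526.15 -35.39  91.38] Ft [1.48 2.3  3.25] Tt [-0.46  0.22 -0.02] w 0.155
11.22 [526.16 -35.32  92.42] Ft [1.35 4.28 2.7 ] Tt [-0.68  0.32 -0.02] w 0.158
11.6 [526.14 -35.26  93.37] Ft [-0.26  6.21  4.12] Tt [-0.85  0.23  0.02] w 0.153
```

```bash

python3 -m inch '[[[0,0,0,0,0.5,0,1],[0,0,0,0,0.8,0,1],[0,0,0,0,0.8,0,1]]]' >/dev/null ; python3 ck.py; python3 ck.py
```

```text
11.97 [526.11 -35.21  93.27] Ft [0.92 1.8  1.96] Tt [-0.27  0.2   0.01] w 0.154
11.97 [526.11 -35.21  93.27] Ft [0.92 1.8  1.96] Tt [-0.27  0.2   0.01] w 0.154
```

```bash

I="python3 -m inch"; C="python3 ck.py 3.8"
q(){ "$@" >/dev/null; }
q $I '[[[0,0,0,0,0.4,-0.5,1],[0,0,0,0,0.4,-1,1],[0,0,0,0,0.4,-1,1]]]' && $C && q $I '[[[0,0,0,0,0.3,-0.5,1],[0,0,0,0,0.3,-1,1],[0,0,0,0,0.3,-1,1]]]' && $C && q $I '[[[0,0,0,0,0.3,-0.5,1],[0,0,0,0,0.3,-1,1],[0,0,0,0,0.3,-1,1]]]' && $C && q $I '[[[0,0,0,0,0.4,-0.5,1],[0,0,0,0,0.4,-1,1],[0,0,0,0,0.4,-1,1]]]' && $C 
```

```text
12.35 [526.14 -35.04  94.31] Ft [-0.33 -0.96  2.03] Tt [ 0.33  0.13 -0.03] w 0.151
12.72 [525.97 -34.8   95.24] Ft [ 0.54 -4.68  1.1 ] Tt [0.92 0.22 0.01] w 0.152
13.1 [525.79 -34.64  96.17] Ft [ 1.56 -4.54  0.86] Tt [1.16 0.35 0.02] w 0.154
13.47 [525.71 -34.41  97.15] Ft [ 1.45 -5.87  1.02] Tt [1.27 0.41 0.03] w 0.158
```

```bash

I="python3 -m inch"; C="python3 ck.py 3.8"
q(){ "$@" >/dev/null; }
q $I '[[[0,0,0,0,-0.4,-0.4,1],[0,0,0,0,-0.6,-0.8,1],[0,0,0,0,-0.6,-0.8,1]]]' ; $C && q $I '[[[0,0,0,0,0.1,-0.5,1],[0,0,0,0,0.1,-1,1],[0,0,0,0,0.1,-1,1]]]' && $C && q $I '[[[0,0,0,0,0.15,-0.5,1],[0,0,0,0,0.15,-1,1],[0,0,0,0,0.15,-1,1]]]' && $C && q $I '[[[0,0,0,0,0.2,-0.5,1],[0,0,0,0,0.2,-1,1],[0,0,0,0,0.2,-1,1]]]' && $C 
```

```text
13.85 [525.9  -34.41  98.06] Ft [ 2.1  -5.76  1.97] Tt [ 1.17  0.4  -0.02] w 0.157
```

```bash

I="python3 -m inch"; C="python3 ck.py 3.8"
q(){ "$@" >/dev/null; }
q $I '[[[0,0,0,0,-0.3,-0.4,1],[0,0,0,0,-0.5,-0.8,1],[0,0,0,0,-0.5,-0.8,1]]]' ; $C && q $I '[[[0,0,0,0,0,-0.5,1],[0,0,0,0,0,-1,1],[0,0,0,0,0,-1,1]]]' && $C && q $I '[[[0,0,0,0,0.15,-0.5,1],[0,0,0,0,0.15,-1,1],[0,0,0,0,0.15,-1,1]]]' && $C 
```

```text
14.22 [526.12 -34.4   98.93] Ft [ 2.65 -4.04  0.75] Tt [0.98 0.34 0.01] w 0.16
```

```bash

I="python3 -m inch"; C="python3 ck.py 3.8"
q(){ "$@" >/dev/null; }
q $I '[[[0,0,0,0,-0.2,-0.4,1],[0,0,0,0,-0.2,-0.8,1],[0,0,0,0,-0.2,-0.8,1]]]' ; $C && q $I '[[[0,0,0,0,0,-0.5,1],[0,0,0,0,0,-1,1],[0,0,0,0,0,-1,1]]]' && $C && q $I '[[[0,0,0,0,0.15,-0.5,1],[0,0,0,0,0.15,-1,1],[0,0,0,0,0.15,-1,1]]]' && $C 
```

```text
14.6 [526.18 -34.34  99.77] Ft [ 1.66 -1.59  1.69] Tt [ 0.62  0.39 -0.  ] w 0.154
14.97 [526.2  -34.23 100.76] Ft [1.24 0.08 2.29] Tt [ 0.28  0.34 -0.05] w 0.153
15.35 [526.2  -34.12 101.78] Ft [2.04 1.17 2.18] Tt [-0.07  0.35  0.  ] w 0.155
```

```bash

I="python3 -m inch"; C="python3 ck.py 3.8"
q(){ "$@" >/dev/null; }
q $I '[[[0,0,0,0,0.25,-0.4,1],[0,0,0,0,0.25,-0.8,1],[0,0,0,0,0.25,-0.8,1]]]' ; $C && q $I '[[[0,0,0,0,0.2,-0.4,1],[0,0,0,0,0.2,-0.8,1],[0,0,0,0,0.2,-0.8,1]]]' && $C && q $I '[[[0,0,0,0,0.2,-0.4,1],[0,0,0,0,0.2,-0.8,1],[0,0,0,0,0.2,-0.8,1]]]' && $C&& q $I '[[[0,0,0,0,0.2,-0.4,1],[0,0,0,0,0.2,-0.8,1],[0,0,0,0,0.2,-0.8,1]]]' && $C 
```

```text
15.72 [526.21 -33.97 102.53] Ft [1.53 2.01 2.75] Tt [-0.16  0.26  0.01] w 0.155
16.1 [526.23 -33.85 103.37] Ft [2.02 2.05 1.87] Tt [-0.34  0.34 -0.06] w 0.157
16.48 [526.24 -33.71 104.14] Ft [0.79 3.34 2.15] Tt [-0.43  0.25 -0.08] w 0.148
16.85 [526.23 -33.59 104.92] Ft [0.94 3.59 3.23] Tt [-0.38  0.18  0.  ] w 0.156
```

```bash

I="python3 -m inch"; C="python3 ck.py 3.8"
q(){ "$@" >/dev/null; }
q $I '[[[0,0,0,0,0.4,-0.3,1],[0,0,0,0,0.4,-0.5,1],[0,0,0,0,0.4,-0.5,1]]]' ; $C && q $I '[[[0,0,0,0,0.15,-0.3,1],[0,0,0,0,0.15,-0.5,1],[0,0,0,0,0.15,-0.5,1]]]' && $C && q $I '[[[0,0,0,0,0.15,-0.3,1],[0,0,0,0,0.15,-0.5,1],[0,0,0,0,0.15,-0.5,1]]]' && $C
python3 - <<'E'
from h import *
s=snap('scene')
J=cv2.resize(np.ascontiguousarray(s['pixels'][150:270,180:330,::-1]),None,fx=5,fy=5,interpolation=cv2.INTER_CUBIC)
cv2.imwrite('pics/g2.png',J)
E
```

```text
17.23 [526.22 -33.46 105.45] Ft [0.97 1.43 2.38] Tt [-0.18  0.24 -0.03] w 0.153
17.6 [526.19 -33.35 105.89] Ft [1.32 0.12 3.35] Tt [0.08 0.1  0.04] w 0.153
17.98 [526.2  -33.26 106.39] Ft [ 0.2  -1.31  3.  ] Tt [ 0.35  0.13 -0.04] w 0.154
```

View pics/g2.png

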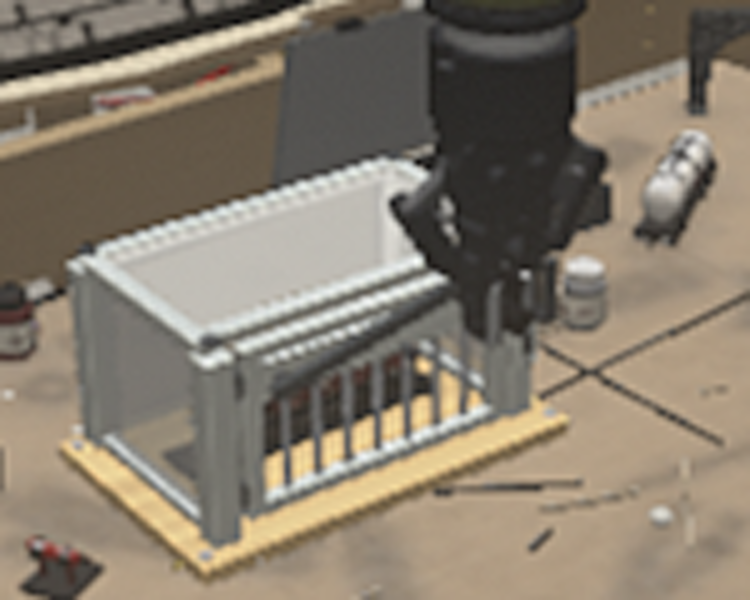

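The bar is visibly tilted, from (275,385) up to the jaws at (450,295). By geometry it must now be at or very near the hood, so I'll probe in smaller steps.

```bash

I="python3 -m inch"; C="python3 ck.py 4.5"
q(){ "$@" >/dev/null; }
q $I '[[[0,0,0,0,0,-0.2,1],[0,0,0,0,0,-0.4,1],[0,0,0,0,0,-0.4,1]]]' ; $C && q $I '[[[0,0,0,0,0,-0.2,1],[0,0,0,0,0,-0.4,1],[0,0,0,0,0,-0.4,1]]]' && $C
python3 - <<'E'
from h import *
s=viewer.snapshot('scene')
p=[.635,.0087,-.053]
def w(x,y,z):
    C,S=np.cos(p[2]),np.sin(p[2]);x/=1e3;y/=1e3;return np.array([p[0]+C*x-S*y,p[1]+S*x+C*y,z/1e3])
J=cv2.resize(np.ascontiguousarray(s['pixels'][150:270,180:330,::-1]),None,fx=5,fy=5,interpolation=cv2.INTER_CUBIC)
for a,c in((.18,(0,0,255)),(.22,(0,255,0)),(0.15,(255,0,0))):
    pts=[]
    for L in(0,115,182):
        q=(proj(s,w(-75.5,65-L*np.cos(a)-5*np.sin(a)*0,100+L*np.sin(a)+5*np.cos(a)))-[180,150]+.5)*5;pts.append(tuple(int(t) for t in q))
    cv2.polylines(J,[np.array(pts)],False,c,1)
cv2.imwrite('pics/g3.png',J)
E
```

```text
18.4 [526.17 -33.14 106.68] Ft [-0.36 -1.16  3.53] Tt [ 0.36  0.03 -0.01] w 0.155
18.77 [526.14 -33.11 106.88] Ft [-1.79 -0.88 10.1 ] Tt [ 0.36 -0.32  0.01] w 0.156
```

View pics/g3.png

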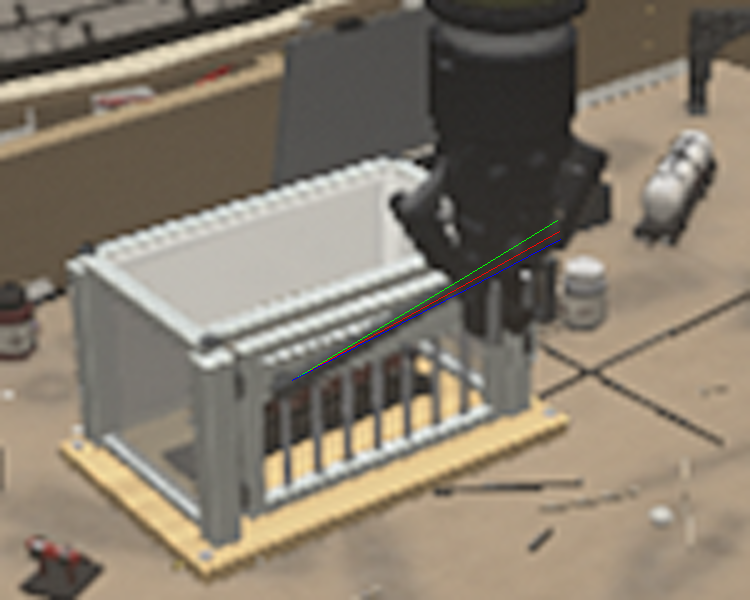

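Clear hood contact: Fz rose to 10 N at z≈106.7. I back off straight away to about the middle of the gap. After subtracting the tilt, there are only about 1.6–3.6 mm to spare at the catch.

```bash

I="python3 -m inch"; C="python3 ck.py 4.5"
q(){ "$@" >/dev/null; }
q $I '[[[0,0,0,0,-0.1,0.7,1],[0,0,0,0,-0.1,1.3,1],[0,0,0,0,-0.1,1.3,1]]]' ; $C
```

```text
19.2 [526.19 -33.22 106.23] Ft [ 1.27 -3.57  1.  ] Tt [0.6  0.29 0.02] w 0.152
```

```bash

I="python3 -m inch"; C="python3 ck.py 5"
q(){ "$@" >/dev/null; }
q $I '[[[0,0,0,0,-0.3,0.3,1],[0,0,0,0,-0.3,0.3,1]]]' ; $C
q $I '[[[0,0,0.01,1.4,0.5,0,1],[0,0,0.01,1.4,0.5,0,1]]]' ; $C &&
q $I '[[[0,0,0.01,1.4,0.5,0,1],[0,0,0.01,1.4,0.5,0,1]]]' ; $C
```

```text
19.45 [526.21 -33.33 105.72] Ft [ 1.23 -1.85  0.43] Tt [0.52 0.28 0.04] w 0.154
19.7 [524.77 -32.77 105.65] Ft [ 1.28 -2.17  1.7 ] Tt [0.48 0.22 0.01] w 0.157
19.95 [523.34 -32.21 105.61] Ft [ 1.41 -2.93  0.43] Tt [0.56 0.21 0.03] w 0.152
```

```bash

I="python3 -m inch"; C="python3 ck.py 5"
q(){ "$@" >/dev/null; }
q $I '[[[0,0,0.01,1.4,0.4,-0.1,1],[0,0,0.01,1.4,0.4,-0.1,1]]]' ; $C &&
q $I '[[[0,0,0.01,1.4,0.5,0,1],[0,0,0.01,1.4,0.5,0,1]]]' ; $C &&
q $I '[[[0,0,0.01,1.4,0.5,0,1],[0,0,0.01,1.4,0.5,0,1]]]' ; $C
```

```text
20.2 [521.98 -31.61 105.68] Ft [ 0.47 -2.78  1.23] Tt [0.51 0.19 0.05] w 0.157
20.45 [520.6  -31.01 105.68] Ft [ 0.23 -2.34  1.51] Tt [0.45 0.19 0.01] w 0.153
20.7 [519.27 -30.43 105.69] Ft [ 0.49 -1.95  1.11] Tt [0.5  0.15 0.05] w 0.153
```

Passing through the gap freely, with no force build-up. I continue until the bar is well past the lip.

```bash

I="python3 -m inch"; C="python3 ck.py 5"
q(){ "$@" >/dev/null; }
q $I '[[[0,0,0.01,1.4,0.5,0,1],[0,0,0.02,2.7,1.1,0,1],[0,0,0.02,2.7,1.1,0,1]]]' ; $C &&
q $I '[[[0,0,0.01,1.4,0.5,0,1],[0,0,0.02,2.7,1.1,0,1],[0,0,0.02,2.7,1.1,0,1]]]' ; $C &&
q $I '[[[0,0,0.01,1.4,0.5,0,1],[0,0,0.02,2.7,1.1,0,1],[0,0,0.02,2.7,1.1,0,1]]]' ; $C &&
q $I '[[[0,0,0.01,1.4,0.5,0,1],[0,0,0.02,2.7,1.1,0,1],[0,0,0.02,2.7,1.1,0,1]]]' ; $C
python3 st.py
```

```text
21.07 [516.59 -29.15 105.7 ] Ft [ 0.82 -2.64  0.55] Tt [0.63 0.29 0.02] w 0.152
21.45 [513.96 -27.87 105.65] Ft [ 0.66 -3.22  0.88] Tt [0.84 0.21 0.04] w 0.153
21.82 [511.3 -26.5 105.6] Ft [ 2.3  -5.02  0.67] Tt [1.04 0.38 0.04] w 0.15
22.2 [508.7  -25.05 105.58] Ft [ 1.19 -4.72  0.39] Tt [1.14 0.32 0.1 ] w 0.153
t 22.2 p [508.7  -25.05 105.58] az x 169.48 tilt [-0.0009 -0.0008] F [-2.03 -4.42 -0.38] w 0.153
F tool [ 1.19 -4.72  0.39] joints [ 0.56  0.6  -0.87  1.96  0.6   0.86  0.76]
```

The bar is past the lip: gate at about 7.5°, or 25 mm at the catch. Next I work out the arc rows.

```bash
python3 -c "
import numpy as np
for a in np.arange(.02,.49,.04): print(round(a,2),round(46.5*(np.cos(a)-1)+137.3*np.sin(a),1),round(137.3*(1-np.cos(a))+46.5*np.sin(a),1))"
```

```text
0.02 2.7 1.0
0.06 8.1 3.0
0.1 13.5 5.3
0.14 18.7 7.8
0.18 23.8 10.5
0.22 28.8 13.5
0.26 33.7 16.6
0.3 38.5 19.9
0.34 43.1 23.4
0.38 47.6 27.0
0.42 51.9 30.9
0.46 56.1 34.9
```

```bash

python3 -m inch '[[[0,0,0.02,2.7,0.4,0,1],[0,0,0.06,8.1,2.4,0,1],[0,0,0.1,13.5,4.7,0,1],[0,0,0.14,18.7,7.2,0,1],[0,0,0.18,23.8,9.9,0,1],[0,0,0.2,26.4,11.4,0,1],[0,0,0.2,26.4,11.4,0,1]]]' >/dev/null; python3 ck.py; python3 st.py
```

```text
23.07 [484.91  -8.54 105.68] Ft [ 1.19 -4.82  0.76] Tt [1.06 0.3  0.09] w 0.156
t 23.07 p [484.91  -8.54 105.68] az x 158.09 tilt [-0.0006 -0.0002] F [-2.9  -4.03 -0.76] w 0.156
F tool [ 1.19 -4.82  0.76] joints [ 0.52  0.55 -0.82  2.02  0.56  0.8   0.56]
```

```bash

python3 -m inch '[[[0,0,0.02,2.8,0.2,0,1],[0,0,0.06,8.1,2.1,0,1],[0,0,0.1,13.6,4.3,0,1],[0,0,0.14,18.8,6.8,0,1],[0,0,0.18,23.9,9.5,0,1],[0,0,0.22,29,12.5,0,1],[0,0,0.26,33.9,15.6,0,1],[0,0,0.3,38.8,18.9,0,1],[0,0,0.34,43.4,22.4,0,1],[0,0,0.38,48,26,0,1],[0,0,0.4,50.2,28,0,1],[0,0,0.4,50.2,28,0,1]]]' >/dev/null; python3 ck.py; python3 st.py
```

```text
24.57 [449.44  36.68 105.81] Ft [ 0.86 -2.87  1.2 ] Tt [0.4  0.16 0.05] w 0.156
t 24.57 p [449.44  36.68 105.81] az x 135.2 tilt [0.0005 0.0007] F [-2.63 -1.43 -1.2 ] w 0.156
F tool [ 0.86 -2.87  1.2 ] joints [ 0.36  0.47 -0.71  2.11  0.47  0.72  0.14]
```

```bash

python3 -m inch '[[[0,0,0.02,2.8,0.4,0,1],[0,0,0.06,8.1,2.4,0,1],[0,0,0.1,13.6,4.6,0,1],[0,0,0.14,18.8,7.1,0,1],[0,0,0.18,23.9,9.8,0,1],[0,0,0.22,29,12.8,0,1],[0,0,0.26,33.9,15.9,0,1],[0,0,0.3,38.8,19.2,0,1],[0,0,0.34,43.4,22.7,0,1],[0,0,0.38,48,26.3,0,1],[0,0,0.4,50.2,28.3,0,1],[0,0,0.4,50.2,28.3,0,1]]]' >/dev/null; python3 ck.py; python3 st.py
```

```text
26.07 [434.29  92.07 105.87] Ft [-0.34  0.98  1.44] Tt [-0.25 -0.04  0.06] w 0.156
t 26.07 p [434.29  92.07 105.87] az x 112.26 tilt [0.0013 0.0008] F [ 1.04  0.06 -1.44] w 0.156
F tool [-0.34  0.98  1.44] joints [ 0.16  0.44 -0.59  2.13  0.39  0.68 -0.3 ]
```

```bash

python3 -m inch '[[[0,0,0.02,2.7,1,0,1],[0,0,0.06,8.1,3,0,1],[0,0,0.1,13.5,5.3,0,1],[0,0,0.14,18.7,7.8,0,1],[0,0,0.18,23.8,10.5,0,1],[0,0,0.22,28.8,13.5,0,1],[0,0,0.26,33.7,16.6,0,1],[0,0,0.3,38.5,19.9,0,1],[0,0,0.34,43.1,23.4,0,1],[0,0,0.38,47.6,27,0,1],[0,0,0.42,51.9,30.9,0,1],[0,0,0.44,54,32.9,0,1],[0,0,0.44,54,32.9,0,1]]]' >/dev/null; python3 ck.py; python3 st.py
python3 - <<'E'
from h import *
snap('scene','s5.png');snap('top','t5.png')
E
```

```text
27.7 [443.68 154.11 105.67] Ft [0.67 0.86 1.9 ] Tt [-0.07  0.17 -0.09] w 0.156
t 27.7 p [443.68 154.11 105.67] az x 87.04 tilt [-0.      0.0002] F [ 0.89  0.63 -1.9 ] w 0.156
F tool [0.67 0.86 1.9 ] joints [-0.06  0.45 -0.45  2.07  0.31  0.69 -0.77]
```

View pics/s5.png

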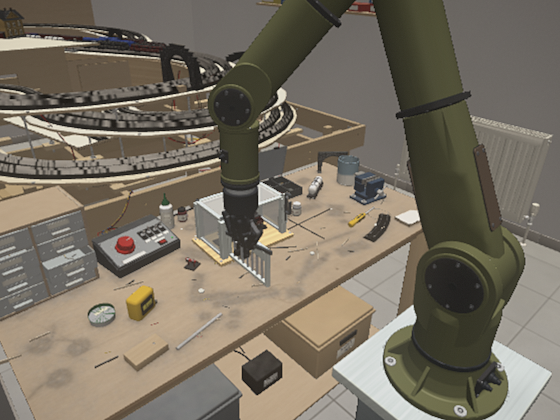

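The gate stands square to the stand: barred frame from about (235,255) to (270,280), tool turned 89.9°. Now I lower the bar nearly to rest along its arc and release it.

```bash

python3 -m inch '[[[0,0,0,0,-0.4,2,1],[0,0,0,0,-0.8,5,1],[0,0,0,0,-1.3,8,1],[0,0,0,0,-1.7,11,1],[0,0,0,0,-2,14,1],[0,0,0,0,-2.3,17,1],[0,0,0,0,-2.4,19,1],[0,0,0,0,-2.5,20,1],[0,0,0,0,-2.5,20,1],[0,0,0,0,-2.5,20,1]]]' >/dev/null; python3 ck.py
python3 -m inch '[[[0,0,0,0,0,0,0.8],[0,0,0,0,0,0,0.75],[0,0,0,0,0,0,0.65],[0,0,0,0,0,0,0.5],[0,0,0,0,0,0,0.5]]]' >/dev/null; python3 ck.py
```

```text
29.05 [441.42 154.07  85.79] Ft [ 0.01  2.15 -1.07] Tt [-0.57 -0.06 -0.05] w 0.154
29.68 [441.11 154.07  85.68] Ft [ 0.12 -0.18  0.29] Tt [ 0.03  0.01 -0.03] w 0.497
```

```bash

python3 -m inch '[[[0,0,0,0,0,-5,0.5],[0,0,0,0,0,-20,0.5],[0,0,0,0,0,-40,0.5],[0,0,0,0,0,-65,0.5],[0,0,0,0,0,-90,0.5],[0,0,0,0,0,-115,0.5],[0,0,0,20,0,-140,0.5],[0,0,0,50,0,-155,0.5],[0,0,0,80,0,-160,0.5],[0,0,0,110,0,-160,0.5],[0,0,0,130,0,-160,0.5],[0,0,0,140,0,-160,0.5],[0,0,0,140,0,-160,0.5],[0,0,0,140,0,-160,0.5]]]' >/dev/null; python3 ck.py
python3 - <<'E'
from h import *
s=snap('scene');t=snap('top')
for I,c,u,v in((s,'scene',175,160),(t,'top',160,130)):
    cv2.imwrite(f'pics/end_{c}.png',cv2.resize(np.ascontiguousarray(I['pixels'][v:v+150,u:u+180,::-1]),None,fx=4,fy=4,interpolation=cv2.INTER_CUBIC))
E
```

```text
31.43 [448.61 292.77 245.56] Ft [-0.51  0.27 -0.78] Tt [-0.02  0.01 -0.01] w 0.501
```

View pics/end_scene.png

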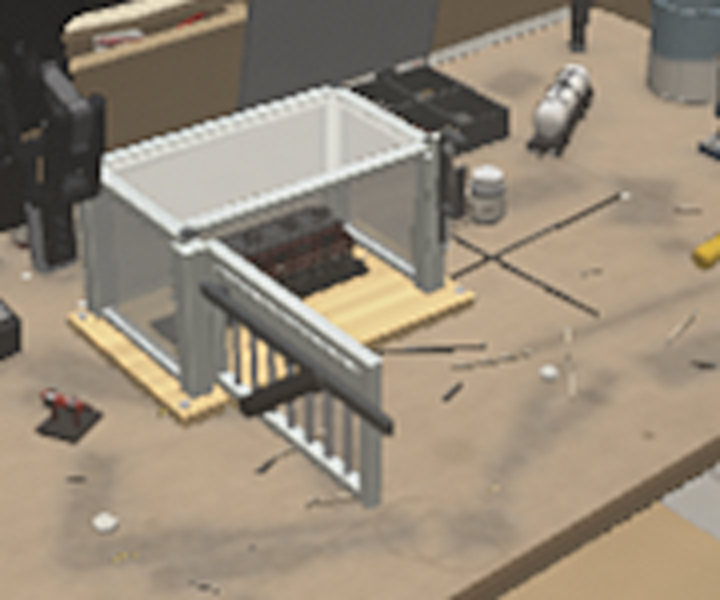

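View pics/end_top.png

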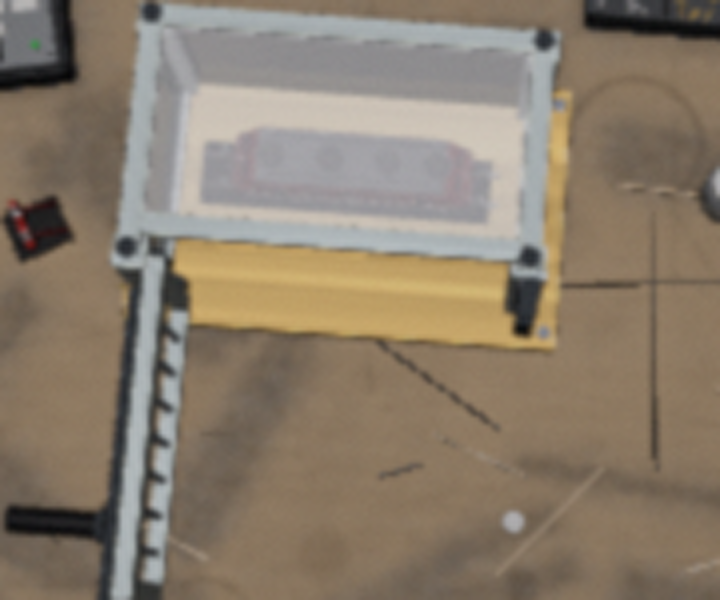

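The gate stands square, from about (150,265) to (120,600) in the top crop. The bar lies level along it, from (210,290) to (390,425) in the scene crop. The locomotive, jar and buffer stop look undisturbed and the gripper is clear.

```bash
python3 -c "
from station import job;print(job.finish_job())"
```

```text
the job is handed in; nothing more can be done
None
```

The guard gate is open, about square to the stand (the tool had turned 89.9° from shut when I let go). The latch bar is back down, and I handed the job in at about 31.5 s of the 61 s.

- **Finding the gap:** I lifted the bar by its knob in steps of 1 mm or less until it met the hood, about 25 mm up at the knob. The last step peaked at about 10 N, firmer than I meant. I lowered it about 1 mm at the knob.
- **Passing the catch:** The bar then passed out with no build-up of pulling force. I did not feel for the lip separately.
- **Swinging and letting go:** The swing was slow and steady. I lowered the bar to a few millimetres above rest before opening the fingers, so its final drop was short.
- **Sideways load:** While lifting, the push along the bar reached about 6 N several times because my sideways position drifted. I eased it off each time.
- **Last checks:** In the final pictures the bar lies level and the gate is square. The locomotive, jar and buffer stop look undisturbed. The screwdriver was only partly in view, but the arm never worked near it. The gripper is clear and reads no contact force.

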